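Count along the rack and slide the sauce jar into the third gap

TASK

The wire rack's six gaps are counted from the end where the spoon holder stands: count them off by putting a fingertip on the rack's top rail behind the first gap at that end and sliding it along the rail, past the second gap, to the third. Then push the sauce jar that stands out on the table into that third gap, upright and sliding on the table all the way, until it is fully home against the rack's stop bar, and leave it there. Do not pick the jar up, and leave the other things where they stand.

Things in the scene. Friction and masses are not known exactly. Their poses are not given: they have to be found in the camera images.
- rack: Chrome wire jar rack, fixed, 426 mm long. Origin: on the table under the middle of the top rail; x away from the robot, y along the rail, z up. Seven divider wires (5 mm thick, 70 mm apart) reach from the rail forward to x = -86 mm, 87 mm tall at the rail, 42 mm in front. Six gaps, 65 mm clear, middles at y = -175, -105, -35, 35, 105, 175 mm; open in front (-x) and above, no floor: jars slide in on the table
- stop (a point): Middle of the front face of the rack's stop bar, which runs across the back of all six gaps 32 mm above the table, at x = -10 mm, y = 0 of the rack. A jar that is home touches this bar, its centre then at x = -37 mm in the rack's frame. (Two thin wire feet reach 51 mm behind the rail at the rack's ends.)
- rail: The rack's flat steel top rail, part of the rack and rigid: 20 mm wide (x), 432 mm long (y), its top face 90 mm above the table. Origin and axes are those of the rack (on the table below the middle of the rail)
- jar: The sauce jar to be pushed, the only jar outside the rack, 54 mm across and 70 mm tall: brown sauce glass with a flat metal lid, 0.14 to 0.28 kg. It slides on the table when pushed low down (below half its height). Origin: centre of its underside
- holder: Spoon holder: open steel beaker, 80 mm across and 120 mm tall, six spoons standing in it up to 215 mm; loose, it stands beyond one end of the rack, about 120 mm from the end divider. Gaps are counted from its end (its y in the rack's frame is positive or negative). Origin: centre of its underside
- soy: Dark soy-sauce bottle, 66 mm across, 194 mm tall, loose, beyond the other end of the rack. Origin: centre of its underside
- squeeze: Pale squeeze bottle with a pointed red top, 56 mm across, 175 mm tall, loose, on the table in front of the rack on the other side from the jar. Origin: centre of its underside
- jar_b: A like jar already home in one of the second gaps from the ends, 54 mm across and 70 mm tall: brown sauce glass with a flat metal lid. Leave it. Origin: centre of its underside
- jar_c: A like jar already home in the other second gap, 54 mm across and 70 mm tall: brown sauce glass with a flat metal lid. Leave it. Origin: centre of its underside
- spray: White spray bottle with a blue trigger, 74 mm across, 236 mm tall, loose, at the left. Origin: centre of its underside
- tissues: Yellow and white tissue packet, 190 x 100 x 65 mm, loose, at the right near the robot. Origin: centre of its underside
- saucer: Small pink dip saucer, 90 mm across, 14 mm tall, loose, at the left. Origin: centre of its underside
Things that resemble listed ones, but are neither listed nor needed, are in the scene too. What is shaped like the jar but orange or yellow is not meant.

How it is judged (in metres and radians):
On the way, in this order (a step that is already met when the one before it is completed fails the run):
1. a fingertip is on the top rail behind the first gap (grasp point within 22 mm of its middle, along the rail), counted from the spoon holder's end (contact force between the fingers and rail above 0.4 N and ((y of holder in the frame of rack above 0 m and y of the grasp point in the frame of rack between 0.153 and 0.197 m) or (y of holder in the frame of rack below 0 m and y of the grasp point in the frame of rack between -0.197 and -0.153 m))), for 0.1 s.
2. a fingertip is on the top rail behind the divider between first and second gap (grasp point within 12 mm of its middle, along the rail), counted from the spoon holder's end (contact force between the fingers and rail above 0.4 N and ((y of holder in the frame of rack above 0 m and y of the grasp point in the frame of rack between 0.128 and 0.152 m) or (y of holder in the frame of rack below 0 m and y of the grasp point in the frame of rack between -0.152 and -0.128 m))), for 0.04 s.
3. a fingertip is on the top rail behind the second gap (grasp point within 22 mm of its middle, along the rail), counted from the spoon holder's end (contact force between the fingers and rail above 0.4 N and ((y of holder in the frame of rack above 0 m and y of the grasp point in the frame of rack between 0.083 and 0.127 m) or (y of holder in the frame of rack below 0 m and y of the grasp point in the frame of rack between -0.127 and -0.083 m))), for 0.1 s.
4. a fingertip is on the top rail behind the divider between second and third gap (grasp point within 12 mm of its middle, along the rail), counted from the spoon holder's end (contact force between the fingers and rail above 0.4 N and ((y of holder in the frame of rack above 0 m and y of the grasp point in the frame of rack between 0.058 and 0.082 m) or (y of holder in the frame of rack below 0 m and y of the grasp point in the frame of rack between -0.082 and -0.058 m))), for 0.04 s.
5. a fingertip is on the top rail behind the third gap (grasp point within 22 mm of its middle, along the rail), counted from the spoon holder's end (contact force between the fingers and rail above 0.4 N and ((y of holder in the frame of rack above 0 m and y of the grasp point in the frame of rack between 0.013 and 0.057 m) or (y of holder in the frame of rack below 0 m and y of the grasp point in the frame of rack between -0.057 and -0.013 m))), for 0.1 s.
6. the jar is home in the third gap (((y of holder in the frame of rack above 0 m and y of jar in the frame of rack between 0.023 and 0.047 m) or (y of holder in the frame of rack below 0 m and y of jar in the frame of rack between -0.047 and -0.023 m)) and x of jar in the frame of rack between -0.044 and -0.03 m and height (world z) of jar below 0.005 m and angle between jar's own z axis and vertical below 0.1 rad), for 0.2 s.
At the end, for the whole second after the job is handed in: The jar stands still and upright (within 0.1 rad) on the table in the third gap from the spoon holder's end, within 7 mm of the stop bar and within 12 mm of the gap's middle line (all of step 6 and linear speed of jar below 0.02 m/s); the robot touches nothing.
It fails at once if the jar is lifted off the table (12 mm) (height (world z) of jar above 0.012 m).
It fails at once if the jar is tipped by more than 0.4 rad (angle between jar's own z axis and vertical above 0.4 rad).
It fails at once if another thing is moved by more than 25 mm or tipped (distance of any of jar_b, jar_c, holder, soy, squeeze, spray, tissues, saucer from where it was at the start of the episode above 0.025 m or angle between any of jar_b, jar_c, holder, soy, squeeze, spray, tissues, saucer's own z axis and vertical above 0.35 rad).
It also fails if it takes over 72 s, if anything falls off the work surface, if the arm or the gripper's body presses on something with over 40 N, if the wrist force passes 120 N, or if a joint passes its speed limit or range.

ROBOT

A 6-joint arm with a two-finger parallel gripper is mounted at the origin on the work surface. World frame = base frame: x ahead of the robot, y to its left, z up, the work surface at z = 0. Lengths are in m, angles in degrees, forces in N, time in s.
With the tool pointing down it reaches from about 0.275 to 0.85 m from the base axis. Payload 19 kg.
Tool frame: the origin (TCP) lies midway between the tips of the shut fingers; the grasp point (between the pads) lies 19 mm behind it; z points along the fingers, y is the line along which they close (so a half turn about z gives the same grasp; the last joint's range is limited). The gripper opens to 85 mm and grips with 20 to 120 N. Pads are 22 mm wide; open, the fingers measure 114 mm over their backs; the gripper's body (76 mm by 85 mm) begins 54 mm behind the grasp point. The pads swing forward as they close: fully open they stand 13 mm farther back than shut.
Start: joints at [-7.678, 8.623, 82.357, -0, 89.026, -7.678], TCP at [0.575, -0, 0.231] pointing down, gripper open.
Joint ranges: [-160.23, 160.23], [-39.13, 120.54], [6.94, 153.29], [-79.49, 259.48], [9.18, 160.14], [-161.06, 161.06]. Speed limits (degrees/s): [108.29, 108.29, 127.2, 172.46, 172.46, 172.46].

INTERFACE

Orientations are given as a 3x3 rotation matrix whose columns are the frame's x, y, z axes.
In Python, from bench import state, capture, hand_in gives the robot as it stands.
- The arm moves only by the tool step_arm, never from a script. Its argument "increments" is a list of rows, each an object with "linear": the shift along the world's x, y, z in units of 40 mm (1.0 is 40 mm), a list of three; "rot": the turn, a rotation vector about the world's x, y, z in rad, a list of three. A call has 1 to 5 rows; each row is the pose to reach, as a shift and turn from the pose commanded when the call began; what a row does not reach only later rows make up. A row lasts 1/8 s, in which the tool goes at most 62.5 mm and 10.7 degrees, less where a joint would pass 70% of its speed; a pose out of reach is approached as far as the arm can. A call with a gripper value outside its range is refused whole. "jaw" is the opening, from 0 (shut) to 1 (fully open), set as the call begins (left out, the last holds). The fingers move at their own pace and stop on an object; the grip force is fixed at half the most. Time passes only in rows, so rows that repeat a pose let the fingers close. It gives the time, the measured TCP pose, the force, the opening and the grip force at its end, in the units of the state.
- state(): the state, without advancing time (a new reading comes with each control period).
- capture(name): name is "scene" or "side" or "wrist"; returns a dict with "img" (384x512x3 uint8, red, green, blue), "fx", "fy", "cx", "cy" (pixels), "k1" (the pictures are not rectified: a ray, as slopes to the right and down, at radius r is drawn at 1 + k1 r^2 times it, then the intrinsics apply), "pose" (4x4, takes a point from camera to world coordinates). Camera axes: x right, y down, z forward; pixel columns grow to the right and rows downward; lengths in m; the calibration is good to about 2 mm. A picture is of the moment at which its call begins. There is no depth.
- hand_in(): hands the job in; it is judged then, once.
The state is a dict: "t": time; "qpos": joint angles; "qvel": joint speeds; "effort": joint torques, N m; "position": TCP position; "orientation": TCP orientation; "ft_force": force on the tool from outside, world axes, zero at the start; "torque": the same for the moment, N m; "opening": finger opening in m; "grasp_force": force on a finger pad.
Only numpy, scipy, OpenCV 4.12 (cv2) and the standard library are available. Lean on these libraries where they do the work, as an engineer would, in place of code of your own. Each camera call takes 0.05 s, during which the arm holds its last target. There are 200 camera calls.

## Working session

There is one attempt and no reset: what is moved stays moved. The work goes in short steps, Python scripts to look and compute and a tool call to move; the robot and the scene stay as the last step left them, time stands still between calls to the robot, and variables do not carry over. Pictures are saved under pics/ and viewed, at most 10 in all, crops included, and the job is handed in when it is done.

Besides the shell and the picture viewer there is one more tool, called after "Emit:" as a command line: name --argument value ..., lists and objects as JSON in quotes. step_arm: Moves the arm, as the interface text tells. Its arguments: {"type":"object","properties":{"increments":{"type":"array"},"jaw":{"type":"number"}},"required":["increments"]}

```bash
mkdir -p pics; cat > h.py <<'E'
import numpy as np, cv2, pickle
def load(n): return pickle.load(open(f'{n}.pkl','rb'))
def ray(c,u,v):
    K=np.array([[c['fx'],0,c['cx']],[0,c['fy'],c['cy']],[0,0,1.]])
    p=cv2.undistortPoints(np.array([[[u,v]]],float),K,np.array([c['k1'],0,0,0,0.])).ravel()
    P=np.array(c['pose']); d=P[:3,:3]@np.array([p[0],p[1],1]); return P[:3,3],d
def plane(c,u,v,z):
    o,d=ray(c,u,v); return (o+d*(z-o[2])/d[2]).round(4)
def proj(c,X):
    P=np.array(c['pose']); q=P[:3,:3].T@(np.array(X)-P[:3,3]); s=q[:2]/q[2]; s=s*(1+c['k1']*(s@s)); return np.array([c['fx']*s[0]+c['cx'],c['fy']*s[1]+c['cy']]).round(1)
E
python3 - <<'E'
from bench import *
import pickle,cv2,numpy as np
for n in ['scene','side']:
    c=capture(n); pickle.dump(c,open(n+'.pkl','wb'))
    cv2.imwrite(f'pics/{n}0.png',cv2.resize(c['img'][:,:,::-1],(800,600),interpolation=cv2.INTER_CUBIC)); print(n,c['k1'],np.array(c['pose']).round(3).tolist())
print(state())
E
```

```text
scene -0.00866826321539787 [[-0.802, 0.372, -0.468, 1.143], [0.597, 0.478, -0.644, 0.925], [-0.016, -0.796, -0.606, 0.888], [0.0, 0.0, 0.0, 1.0]]
side 0.035584848857107776 [[0.744, -0.521, 0.419, -0.051], [-0.668, -0.577, 0.469, -0.581], [-0.002, -0.629, -0.777, 1.092], [0.0, 0.0, 0.0, 1.0]]
{'t': 0.1, 'qpos': array([-7.67896794e+00,  8.64890603e+00,  8.23881025e+01,  1.39330571e-03,
        8.90250749e+01, -7.67680048e+00]), 'qvel': array([-0.05753788, -0.02774587, -0.08826751,  0.06516673,  0.05065845,
        0.01988986]), 'effort': array([ 4.39465453e-03, -7.14378047e+01, -5.71798074e+01, -8.77157845e-05,
        7.01135112e-03, -1.30998615e-04]), 'position': array([5.74791714e-01, 2.81387217e-06, 2.30738379e-01]), 'orientation': array([[ 3.83466351e-05,  9.99999426e-01, -1.07059465e-03],
       [ 9.99999985e-01, -3.81658499e-05,  1.68884186e-04],
       [ 1.68843229e-04, -1.07060111e-03, -9.99999413e-01]]), 'ft_force': array([-0.31819058, -0.56266848,  0.81156328]), 'torque': array([-0.03142253, -0.050116  ,  0.00277094]), 'grasp_force': 0.0, 'opening': 0.08550636835948007}
```

View pics/scene0.png

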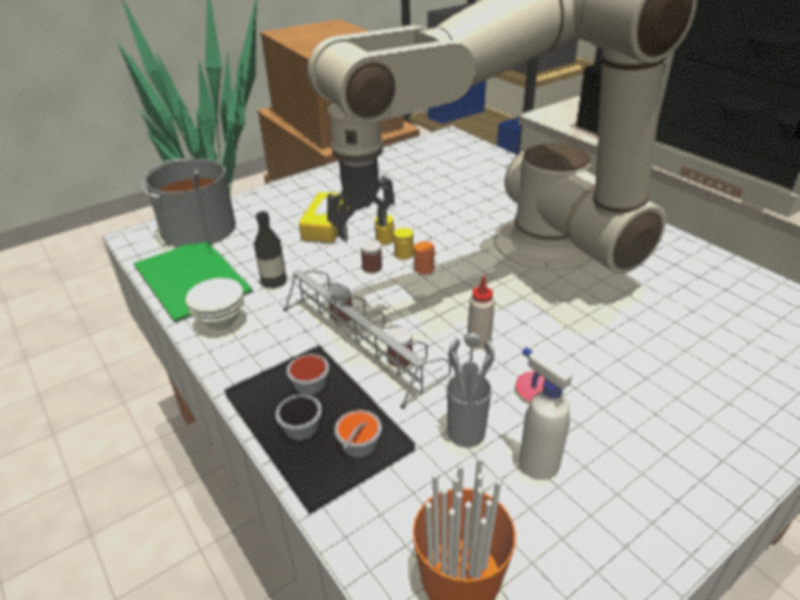

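View pics/side0.png

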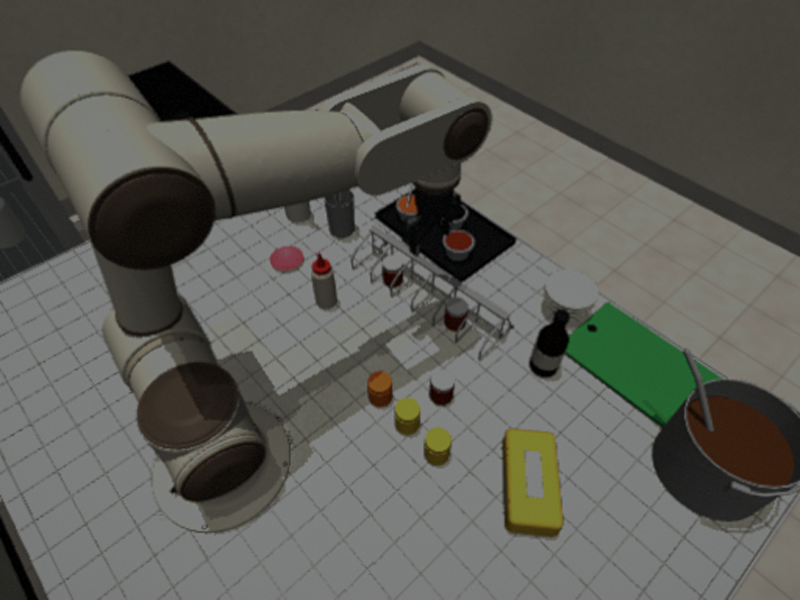

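The scene view shows the steel beaker with spoons at (467,405) beyond the rack's left (+y) end. The orange pot with sticks at (465,545) is a look-alike, not the holder. The side view shows the lone brown jar at (442,388). The orange jar at (380,388) and the yellow ones at (407,415) and (437,445) are not meant. I'll confirm with an enlarged crop of both views.

```bash
python3 - <<'E'
from h import *
a=load('side')['img'][125:265,215:345]; b=load('scene')['img'][145:275,175:305]
a=cv2.convertScaleAbs(a,alpha=1.8)
A=cv2.resize(a,(520,560),interpolation=cv2.INTER_CUBIC)[:, :, ::-1]
cv2.imwrite('pics/a.png',A); cv2.imwrite('pics/b.png',cv2.resize(b,(585,585),interpolation=cv2.INTER_CUBIC)[:,:,::-1])
E
```

```text
(no output)
```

View pics/a.png

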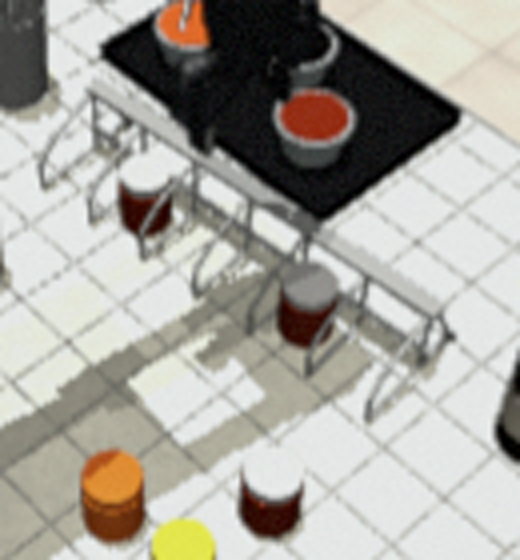

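View pics/b.png

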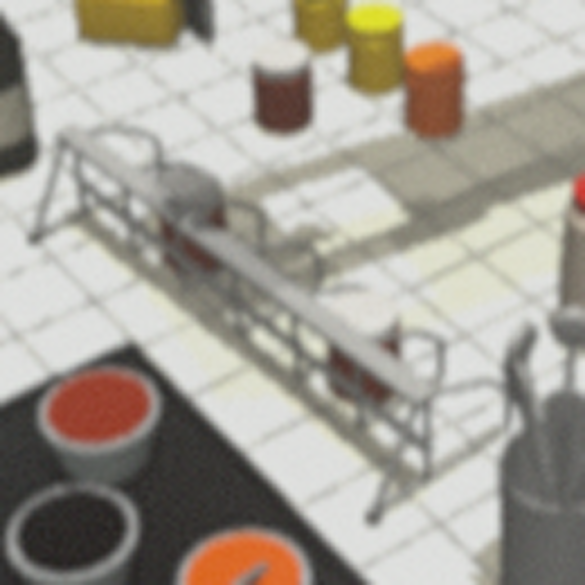

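The crops show the rail ends at about (93,88) and (442,312) in the side crop, and (420,392) and (72,135) in the scene crop. The brown jar with the pale metal lid is at (272,472) in the side crop and (283,56) in the scene crop. It matches the description: brown glass, outside the rack.

```bash
python3 - <<'E'
from h import *
S=load('side');C=load('scene')
a=lambda u,v,z:plane(S,u/4+215,v/4+125,z)[:2]
b=lambda u,v,z:plane(C,u/4.5+175,v/4.5+145,z)[:2]
for n,pa,pb,z in [('L',(93,88),(420,392),.09),('R',(442,312),(72,135),.09),('jar',(272,472),(283,56),.07),('jb',(148,168),(357,310),.07),('jc',(309,285),(190,185),.07)]:
    print(n,a(*pa,z),b(*pb,z))
for X in [a(93,88,.09),b(420,392,.09)],[a(442,312,.09),b(72,135,.09)]: pass
L=(a(93,88,.09)+b(420,392,.09))/2;R=(a(442,312,.09)+b(72,135,.09))/2
print(np.linalg.norm(L-R),(L+R)/2,np.degrees(np.arctan2(*(L-R))))
print('jar base side', [plane(S,u/4+215,v/4+125,0)[:2] for u,v in [(270,536),(241,505),(302,505)]])
print('holder',[plane(C,u/1.5625,v/1.5625,.12)[:2] for u,v in[(468,383)]], plane(S,340/1.5625,196/1.5625,.12), 'squeeze',plane(C,480/1.5625,340/1.5625,0.0),plane(S,325/1.5625,300/1.5625,0.0))
# refine lid by threshold (bright blob) and brown mask
for n,c,(u,v) in [('side',S,(283,243)),('scene',C,(238,157))]:
    hsv=cv2.cvtColor(c['img'],cv2.COLOR_RGB2HSV); w=c['img'][v-15:v+25,u-16:u+16].astype(int)
    m=(w[:,:,0]-w[:,:,2]>18)&(w[:,:,0]<140); ys,xs=np.nonzero(m); print(n,m.sum(),xs.min()+u-16,xs.max()+u-16,ys.min()+v-15,ys.max()+v-15,np.median(xs)+u-16)
print('proj jar', )
E
```

```text
L [0.6128 0.2432] [0.6205 0.2472]
R [ 0.656  -0.1803] [ 0.6574 -0.1596]
jar [ 0.4378 -0.1879] [ 0.4407 -0.1804]
jb [0.5926 0.1376] [0.5907 0.1349]
jc [ 0.6037 -0.0705] [ 0.6053 -0.068 ]
0.41707736092960024 [0.636675 0.037625] -5.510337921184046
jar base side [array([ 0.425 , -0.2047]), array([ 0.4277, -0.1665]), array([ 0.4671, -0.2019])]
holder [array([0.6043, 0.3664])] [0.6131 0.3734 0.12  ] squeeze [0.4109 0.1948 0.    ] [0.4168 0.2026 0.    ]
side 119 267 288 247 267 280.0
scene 226 232 253 142 174 241.0
proj jar
```

Emit:
step_arm --increments '[{"linear": [0, 1, 0.7], "rot": [0, 0, 0]}, {"linear": [0, 1, 0.7], "rot": [0, 0, 0]}, {"linear": [0, 1, 0.7], "rot": [0, 0, 0]}]' --jaw 0

```text
t: 0.48
position: [0.5748, 0.0399, 0.2587]
orientation: [[-0.0, 1.0, -0.001], [1.0, 0.0, -0.0], [-0.0, -0.001, -1.0]]
ft_force: [-0.6, 0.6, -0.0]
opening: 0.0322
grasp_force: 0.0
```

```bash
python3 - <<'E'
from bench import *
import pickle,cv2,numpy as np
c=capture('wrist'); pickle.dump(c,open('wrist.pkl','wb'))
cv2.imwrite('pics/w0.png',cv2.resize(c['img'][:,:,::-1],(800,600),interpolation=cv2.INTER_CUBIC)); print(np.array(c['pose']).round(3).tolist()); s=state();print(s['position'],s['t'],s['opening'])
E
```

```text
[[1.0, 0.001, 0.0, 0.575], [0.001, -0.96, -0.281, 0.112], [-0.0, 0.281, -0.96, 0.401], [0.0, 0.0, 0.0, 1.0]]
[0.57473754 0.03962044 0.25846538] 0.525 0.02407084082930878
```

View pics/w0.png

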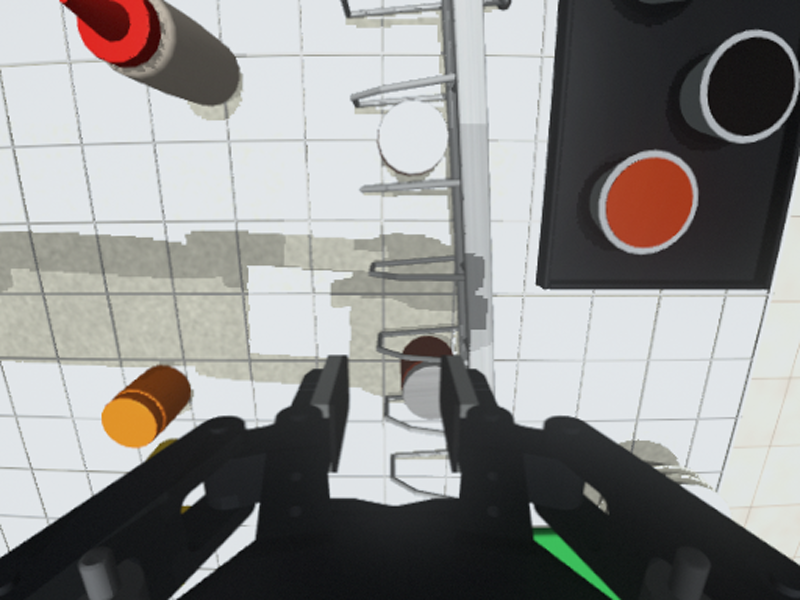

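The wrist view shows the rail running nearly vertically, with its edges at columns 455–487. Jar_b's lid is at (413,137), and the divider fronts are at (352,98), (362,188), (371,267) and (379,343).

```bash
python3 - <<'E'
from h import *
W=load('wrist'); k=1.5625
p=lambda u,v,z:plane(W,u/k,v/k,z)[:2]
g=cv2.cvtColor(W['img'],cv2.COLOR_RGB2GRAY)
for v in (25,95,130,200): print(v,g[v,285:322].tolist())
for u,v in [(455,20),(487,20),(460,150),(490,150),(467,330),(494,330)]: print('rail',p(u,v,.09))
for u,v in [(352,97),(362,189),(372,265),(379,337)]: print('tip',p(u,v,.042))
for u,v in [(455,78),(460,183),(465,262),(457,331)]: print('back',p(u,v,.087))
print('lid b',p(413,137,.07), 'lid c',p(426,390,.07))
E
```

```text
25 [118, 125, 117, 112, 102, 101, 153, 196, 216, 216, 217, 217, 218, 217, 215, 216, 216, 214, 215, 214, 213, 213, 213, 212, 193, 223, 228, 228, 227, 228, 228, 228, 228, 228, 228, 228, 228]
95 [171, 157, 133, 102, 103, 112, 116, 112, 89, 120, 160, 188, 191, 193, 194, 196, 193, 192, 194, 195, 193, 191, 188, 186, 188, 188, 180, 172, 228, 228, 228, 228, 228, 228, 229, 228, 228]
130 [228, 192, 159, 157, 119, 96, 105, 115, 115, 107, 88, 139, 180, 188, 191, 195, 195, 191, 191, 194, 195, 194, 192, 190, 188, 186, 186, 179, 176, 223, 228, 228, 228, 228, 228, 228, 228]
200 [193, 192, 189, 188, 166, 156, 180, 152, 101, 99, 108, 111, 102, 84, 91, 110, 114, 115, 117, 117, 116, 116, 116, 117, 118, 118, 146, 174, 182, 167, 178, 220, 228, 228, 228, 228, 228]
rail [0.614  0.2073]
rail [0.6347 0.2075]
rail [0.6201 0.1269]
rail [0.6408 0.127 ]
rail [ 0.631  -0.0041]
rail [ 0.6518 -0.0041]
tip [0.5427 0.1681]
tip [0.5492 0.099 ]
tip [0.5565 0.0365]
tip [ 0.5619 -0.0286]
back [0.6155 0.1731]
back [0.6214 0.1048]
back [0.6275 0.0482]
back [ 0.6239 -0.006 ]
lid b [0.5887 0.1367] lid c [ 0.6024 -0.0659]
```

```bash
python3 - <<'E'
from h import *
S=load('side');C=load('scene');k=1.5625
s=lambda u,v,z:plane(S,u/k,v/k,z)[:2]
c=lambda u,v,z:plane(C,u/k,v/k,z)[:2]
print('orange',s(380,379,.07),c(425,248,.07))
print('yel1',s(407,405,.07),c(404,235,.07)); print('yel2',s(437,437,.07),c(385,222,.07))
print('tissue top',[s(*q,.065) for q in [(507,431),(552,431),(561,525),(510,522)]])
print('soy', s(545,370,0),'squeeze tip',s(320,258,.175))
E
```

```text
orange [ 0.3409 -0.0984] [ 0.3413 -0.0907]
yel1 [ 0.3415 -0.1821] [ 0.3452 -0.173 ]
yel2 [ 0.3375 -0.2733] [ 0.3453 -0.2579]
tissue top [array([ 0.4522, -0.3557]), array([ 0.5188, -0.4152]), array([ 0.3851, -0.538 ]), array([ 0.3214, -0.4746])]
soy [ 0.6645 -0.3   ] squeeze tip [0.4085 0.1825]
```

Emit:
step_arm --increments '[{"linear": [0.5, 2, 0.2], "rot": [0, 0, 0.08]}, {"linear": [0.9, 3.3, -0.5], "rot": [0, 0, 0.08]}, {"linear": [1.2, 4.25, -1.5], "rot": [0, 0, 0.08]}, {"linear": [1.2, 4.25, -2.8], "rot": [0, 0, 0.08]}, {"linear": [1.2, 4.25, -3.5], "rot": [0, 0, 0.08]}]'

```text
t: 1.15
position: [0.6216, 0.2099, 0.1147]
orientation: [[-0.08, 0.997, -0.005], [0.997, 0.08, -0.001], [-0.001, -0.005, -1.0]]
ft_force: [0.0, -1.1, 0.1]
opening: -0.0001
grasp_force: 0.0
```

Emit:
step_arm --increments '[{"linear": [0.05, 0, -0.2], "rot": [0, 0, 0]}, {"linear": [0.05, 0, -0.4], "rot": [0, 0, 0]}, {"linear": [0.05, 0, -0.5], "rot": [0, 0, 0]}, {"linear": [0.05, 0, -0.6], "rot": [0, 0, 0]}]'

```text
t: 1.65
position: [0.6254, 0.2099, 0.096]
orientation: [[-0.08, 0.997, 0.001], [0.997, 0.08, 0.0], [0.0, 0.001, -1.0]]
ft_force: [-1.5, 0.8, 0.0]
opening: -0.0001
grasp_force: 0.0
```

Emit:
step_arm --increments '[{"linear": [0, 0, -0.05], "rot": [0, 0, 0]}, {"linear": [0, 0, -0.1], "rot": [0, 0, 0]}, {"linear": [0, 0, -0.15], "rot": [0, 0, 0]}, {"linear": [0, 0, -0.2], "rot": [0, 0, 0]}]'

```text
t: 2.15
position: [0.6252, 0.2101, 0.0898]
orientation: [[-0.08, 0.997, 0.002], [0.997, 0.08, 0.0], [0.0, 0.002, -1.0]]
ft_force: [-17.4, -4.8, 43.4]
opening: 0.0
grasp_force: 21.4
```

Emit:
step_arm --increments '[{"linear": [0, 0, 0.03], "rot": [0, 0, 0]}, {"linear": [0, 0, 0.03], "rot": [0, 0, 0]}]'

```text
t: 2.4
position: [0.6251, 0.2101, 0.09]
orientation: [[-0.08, 0.997, 0.001], [0.997, 0.08, 0.0], [0.0, 0.001, -1.0]]
ft_force: [-6.7, -1.8, 16.0]
opening: -0.0
grasp_force: 7.8
```

Emit:
step_arm --increments '[{"linear": [0.03, -0.43, 0], "rot": [0, 0, 0]}, {"linear": [0.07, -0.87, 0], "rot": [0, 0, 0]}, {"linear": [0.1, -1.3, 0], "rot": [0, 0, 0]}, {"linear": [0.14, -1.74, 0], "rot": [0, 0, 0]}, {"linear": [0.14, -1.74, 0], "rot": [0, 0, 0]}]'

```text
t: 3.02
position: [0.6315, 0.1394, 0.09]
orientation: [[-0.079, 0.997, 0.003], [0.997, 0.079, -0.0], [-0.0, 0.003, -1.0]]
ft_force: [-0.3, -6.9, 12.6]
opening: 0.0001
grasp_force: 6.3
```

Emit:
step_arm --increments '[{"linear": [0.03, -0.43, 0], "rot": [0, 0, 0]}, {"linear": [0.07, -0.87, 0], "rot": [0, 0, 0]}, {"linear": [0.1, -1.3, 0], "rot": [0, 0, 0]}, {"linear": [0.14, -1.74, 0], "rot": [0, 0, 0]}, {"linear": [0.14, -1.74, 0], "rot": [0, 0, 0]}]'

```text
t: 3.65
position: [0.6371, 0.0697, 0.09]
orientation: [[-0.079, 0.997, 0.003], [0.997, 0.079, -0.001], [-0.001, 0.003, -1.0]]
ft_force: [-0.3, -5.6, 13.5]
opening: -0.0003
grasp_force: 6.2
```

Emit:
step_arm --increments '[{"linear": [0, 0, 0], "rot": [0, 0, 0]}, {"linear": [0, 0, 0.5], "rot": [0, 0, 0]}, {"linear": [-0.5, -0.5, 1.5], "rot": [0, 0, 0]}, {"linear": [-1.5, -1.5, 2], "rot": [0, 0, 0]}]'

```text
t: 4.15
position: [0.5766, 0.011, 0.1712]
orientation: [[-0.082, 0.997, 0.003], [0.997, 0.082, -0.0], [-0.0, 0.003, -1.0]]
ft_force: [0.1, -1.9, -0.2]
opening: 0.0001
grasp_force: 0.0
```

Emit:
step_arm --increments '[{"linear": [-0.6, -1.2, 0.4], "rot": [0, 0, -0.1]}, {"linear": [-1.4, -2.5, 0.7], "rot": [0, 0, -0.2]}, {"linear": [-2.2, -3.8, 0.7], "rot": [0, 0, -0.3]}, {"linear": [-3.0, -5.1, 0.7], "rot": [0, 0, -0.344]}, {"linear": [-3.8, -6.4, 0.7], "rot": [0, 0, -0.344]}]' --jaw 0.35

```text
t: 4.78
position: [0.4231, -0.2465, 0.1978]
orientation: [[0.261, 0.965, 0.001], [0.965, -0.261, -0.001], [-0.0, 0.001, -1.0]]
ft_force: [0.4, -1.2, -0.1]
opening: 0.03
grasp_force: 0.0
```

Emit:
step_arm --increments '[{"linear": [0, 0, 0], "rot": [0, 0, 0]}, {"linear": [0, 0, 0], "rot": [0, 0, 0]}]'

```text
t: 5.03
position: [0.4243, -0.2451, 0.1972]
orientation: [[0.262, 0.965, 0.001], [0.965, -0.262, -0.0], [0.0, 0.001, -1.0]]
ft_force: [0.7, 1.0, 0.8]
opening: 0.0299
grasp_force: 0.0
```

```bash
python3 - <<'E'
from bench import *
import pickle,cv2,numpy as np
c=capture('wrist'); pickle.dump(c,open('wrist2.pkl','wb'))
cv2.imwrite('pics/w1.png',cv2.resize(c['img'][:,:,::-1],(800,600),interpolation=cv2.INTER_CUBIC)); s=state();print(s['position'],s['t'],s['opening'],s['orientation'].round(3))
from scipy.spatial.transform import Rotation as R
from h import *
print([proj(c,[x,y,.07])*1.5625 for x,y in [(.4378,-.188),(.4407,-.1804)]])
E
```

```text
[ 0.42462945 -0.24459313  0.19704128] 5.075 0.030365397478734804 [[ 0.26   0.966  0.001]
 [ 0.966 -0.26  -0.   ]
 [ 0.     0.001 -1.   ]]
[array([390.15625, 195.15625]), array([391.5625, 181.5625])]
```

View pics/w1.png

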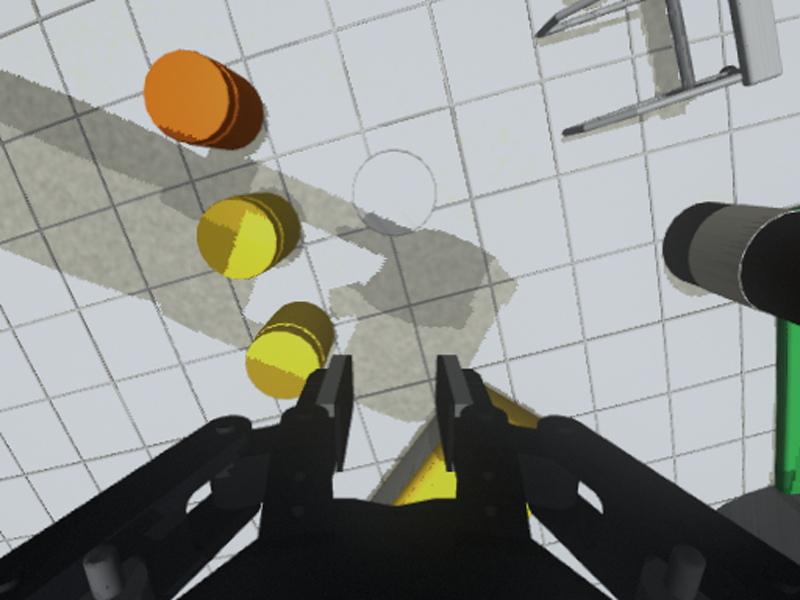

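The lid circle is centred at (394,192), in line with the finger gap at column 395, so the jar is at about (0.439, -0.186). The yellow jars are clear of the descent.

Emit:
step_arm --increments '[{"linear": [0, 0, -1.3], "rot": [0.08, -0.022, 0]}, {"linear": [0, 0, -2.6], "rot": [0.164, -0.044, 0]}, {"linear": [0, 0, -3.7], "rot": [0.164, -0.044, 0]}, {"linear": [0, 0, -4.5], "rot": [0.164, -0.044, 0]}, {"linear": [0, 0, -4.5], "rot": [0.164, -0.044, 0]}]'

```text
t: 5.7
position: [0.424, -0.2433, 0.015]
orientation: [[0.256, 0.966, 0.041], [0.951, -0.259, 0.166], [0.171, -0.004, -0.985]]
ft_force: [0.6, -0.0, 0.3]
opening: 0.03
grasp_force: 0.0
```

Emit:
step_arm --increments '[{"linear": [0.1, 0.35, 0], "rot": [0, 0, 0]}, {"linear": [0.18, 0.65, 0], "rot": [0, 0, 0]}, {"linear": [0.27, 1.0, 0], "rot": [0, 0, 0]}, {"linear": [0.37, 1.4, 0], "rot": [0, 0, 0]}, {"linear": [0.48, 1.8, 0], "rot": [0, 0, 0]}]'

```text
t: 6.32
position: [0.4438, -0.1723, 0.0169]
orientation: [[0.257, 0.965, 0.044], [0.952, -0.261, 0.163], [0.168, 0.0, -0.986]]
ft_force: [-0.8, -3.7, 4.5]
opening: 0.0295
grasp_force: 2.5
```

```bash
python3 - <<'E'
from bench import *
import pickle,cv2,numpy as np
from h import *
c=capture('side'); s=state(); print(s['position'],s['ft_force'],s['t'])
w=capture('wrist'); pickle.dump(w,open('wrist3.pkl','wb'))
a=cv2.convertScaleAbs(c['img'],alpha=1.6)[150:290,190:350]
im=np.hstack([cv2.resize(a,(400,350)),cv2.resize(w['img'],(400,300)) if 0 else cv2.copyMakeBorder(cv2.resize(w['img'],(400,300)),0,50,0,0,0)])
cv2.imwrite('pics/p1.png',im[:,:,::-1])
E
```

```text
[ 0.443904   -0.17062259  0.01666699] [ 1.20334304  0.16162973 -0.03783236] 6.375
```

View pics/p1.png

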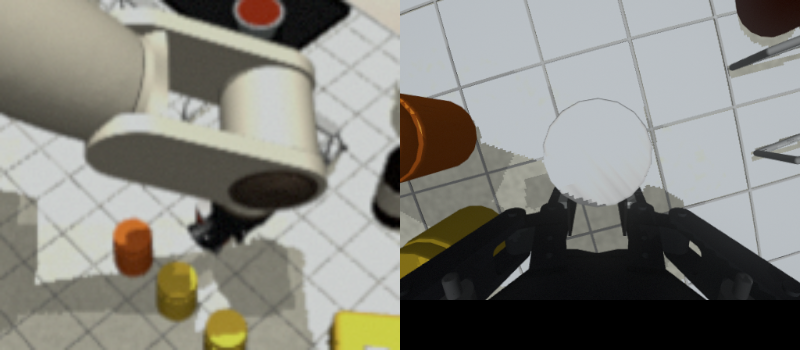

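The jar sits symmetrically in the two-finger fork, with its lid at (597,152) in the wrist half, and it is sliding upright. I'll keep pushing.

Emit:
step_arm --increments '[{"linear": [0.1, 0.35, 0], "rot": [0, 0, 0]}, {"linear": [0.2, 0.75, 0], "rot": [0, 0, 0]}, {"linear": [0.31, 1.2, 0], "rot": [0, 0, 0]}, {"linear": [0.42, 1.6, 0], "rot": [0, 0, 0]}, {"linear": [0.53, 2.0, 0], "rot": [0, 0, 0]}]'

```text
t: 7.05
position: [0.4648, -0.0919, 0.0164]
orientation: [[0.257, 0.965, 0.044], [0.952, -0.261, 0.163], [0.169, -0.001, -0.986]]
ft_force: [0.6, -0.7, 0.8]
opening: 0.0301
grasp_force: 0.7
```

Emit:
step_arm --increments '[{"linear": [0.1, 0.4, 0], "rot": [0, 0, 0]}, {"linear": [0.21, 0.8, 0], "rot": [0, 0, 0]}, {"linear": [0.31, 1.2, 0], "rot": [0, 0, 0]}, {"linear": [0.42, 1.6, 0], "rot": [0, 0, 0]}, {"linear": [0.53, 2.0, 0], "rot": [0, 0, 0]}]'

```text
t: 7.68
position: [0.486, -0.0121, 0.0165]
orientation: [[0.257, 0.965, 0.044], [0.951, -0.261, 0.163], [0.169, -0.0, -0.986]]
ft_force: [-1.2, -1.3, -0.1]
opening: 0.0301
grasp_force: 0.7
```

Emit:
step_arm --increments '[{"linear": [0.09, 0.35, 0], "rot": [0, 0, 0]}, {"linear": [0.16, 0.6, 0], "rot": [0, 0, 0]}, {"linear": [0.22, 0.8, 0], "rot": [0, 0, 0]}, {"linear": [0.25, 0.92, 0], "rot": [0, 0, 0]}, {"linear": [0.25, 0.92, 0], "rot": [0, 0, 0]}]'

```text
t: 8.3
position: [0.4958, 0.0238, 0.0164]
orientation: [[0.257, 0.965, 0.044], [0.951, -0.261, 0.163], [0.169, -0.0, -0.986]]
ft_force: [-0.5, 0.4, -0.2]
opening: 0.0299
grasp_force: 0.0
```

```bash
cat > jar.py <<'E'
from bench import *
from h import *
import sys
w=capture('wrist'); s=state(); print(s['position'].round(4),s['ft_force'].round(1),s['t'],s['opening'])
O=np.array([.6375,.036]);X=np.array([.9968,.0794]);Y=np.array([-.0794,.9968])
pickle.dump(w,open('wl.pkl','wb'))
g=cv2.medianBlur(cv2.cvtColor(w['img'],cv2.COLOR_RGB2GRAY),3)
r0=27/1000*w['fx']/abs(w['pose'][2][3]-.07)
h=cv2.HoughCircles(g,cv2.HOUGH_GRADIENT,1,40,param1=60,param2=12,minRadius=int(r0*.85),maxRadius=int(r0*1.2))
for u,v,r in h[0][:4]:
    p=plane(w,u,v,.07)[:2]; print('circle',u,v,r,r0,p,'rack',((p-O)@X).round(4),((p-O)@Y).round(4))
E
python3 jar.py; python3 - <<'E'
from h import *
w=load('wl'); cv2.imwrite('pics/p2.png',w['img'][:,:,::-1])
E
```

```text
[0.4958 0.0236 0.0165] [-0.1 -0.5 -1. ] 8.35 0.02964458795439939
circle 251.5 193.5 70.4 75.75588663836149 [0.5046 0.057 ] rack -0.1308 0.0315
circle 394.5 134.5 88.3 75.75588663836149 [0.5592 0.0642] rack -0.0758 0.0343
circle 423.5 98.5 69.6 75.75588663836149 [0.5723 0.0739] rack -0.062 0.043
circle 423.5 200.5 88.3 75.75588663836149 [0.565  0.0381] rack -0.0721 0.0078
```

View pics/p2.png

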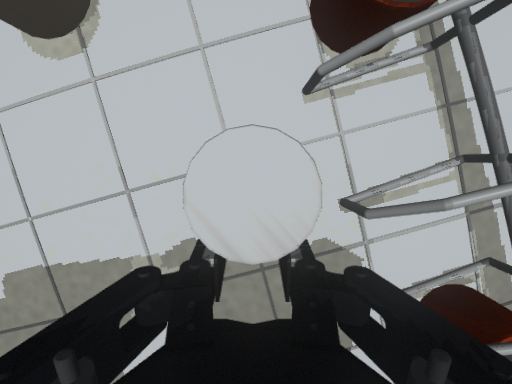

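The jar circle is at (252,194). The front tips of the third gap's dividers are at (305,90) and (342,203), and jar_b and jar_c are undisturbed. I'll check the gap's middle against them.

```bash
python3 - <<'E'
from h import *
w=load('wl')
O=np.array([.6375,.036]);X=np.array([.9968,.0794]);Y=np.array([-.0794,.9968])
for u,v,z in [(306,90,.02),(306,90,.042),(342,203,.02),(367,213,.042),(327,69,.042)]:
    p=plane(w,u,v,z)[:2]; print(u,v,z,p,(p-O)@X,(p-O)@Y)
E
```

```text
306 90 0.02 [0.5446 0.0964] -0.08780695999999999 0.06758298
306 90 0.042 [0.5392 0.0923] -0.09351521999999995 0.06392485999999999
342 203 0.02 [0.5493 0.0332] -0.08814007999999994 0.0042120399999999985
367 213 0.042 [0.5535 0.0307] -0.08415201999999997 0.001386560000000001
327 69 0.042 [0.5505 0.0988] -0.08173527999999997 0.06950683999999999
```

Emit:
step_arm --increments '[{"linear": [0.02, 0.05, 0], "rot": [0, 0, 0]}, {"linear": [0.04, 0.12, 0], "rot": [0, 0, 0]}, {"linear": [0.04, 0.12, 0], "rot": [0, 0, 0]}, {"linear": [-0.1, -0.4, 0], "rot": [0, 0, 0]}, {"linear": [-0.3, -1.1, 0], "rot": [0, 0, 0]}]'

```text
t: 8.98
position: [0.4836, -0.0205, 0.0165]
orientation: [[0.256, 0.966, 0.044], [0.952, -0.26, 0.163], [0.169, -0.0, -0.986]]
ft_force: [-0.4, 0.0, 0.4]
opening: 0.0301
grasp_force: 0.0
```

```bash
python3 jar.py; python3 - <<'E'
from bench import *
import numpy as np
from scipy.spatial.transform import Rotation as R
s=state(); X=np.array([.9968,.0794,0]);Y=np.array([-.0794,.9968,0]);f=np.radians(10)
z=X*np.sin(f)-np.array([0,0,np.cos(f)]); y=-Y; x=np.cross(y,z)
T=np.c_[x,y,z]; rv=(R.from_matrix(T)*R.from_matrix(s['orientation']).inv()).as_rotvec(); print('rv',rv,'d',(np.array([.4393,.0553,.13])-s['position'])/.04, s['qpos'])
E
```

```text
[ 0.483  -0.0232  0.0164] [-0.8 -1.2  0.4] 9.025 0.029792989714022267
circle 253.5 64.5 66.1 75.71980589470581 [0.5046 0.0558] rack -0.1309 0.0303
circle 416.5 27.5 81.7 75.71980589470581 [0.5631 0.0541] rack -0.0727 0.0239
circle 423.5 126.5 86.1 75.71980589470581 [0.5581 0.0201] rack -0.0804 -0.0095
circle 449.5 168.5 81.7 75.71980589470581 [0.5647 0.0028] rack -0.0752 -0.0273
rv [ 0.00347567 -0.00474828 -1.22766898] d [-1.09245894  1.96139986  2.83987392] [-18.45699077   7.60233956 110.81872034  10.90157283  62.59848468
  -8.46532613]
```

Emit:
step_arm --increments '[{"linear": [-0.2, 0, 1.0], "rot": [0, 0, 0]}, {"linear": [-0.5, 0.1, 2.2], "rot": [0, 0, -0.17]}, {"linear": [-1.1, 0.5, 3.0], "rot": [0, 0, -0.35]}, {"linear": [-1.1, 1.0, 3.3], "rot": [0, 0, -0.53]}, {"linear": [-1.1, 1.5, 3.3], "rot": [0, 0, -0.7]}]' --jaw 0.14

```text
t: 9.65
position: [0.4401, 0.04, 0.1499]
orientation: [[0.813, 0.565, 0.142], [0.557, -0.825, 0.096], [0.171, 0.001, -0.985]]
ft_force: [0.9, -0.3, -0.3]
opening: 0.0117
grasp_force: 0.0
```

Emit:
step_arm --increments '[{"linear": [0, 0.2, 0], "rot": [0, 0, -0.17]}, {"linear": [0, 0.45, 0], "rot": [0, 0, -0.35]}, {"linear": [0, 0.45, 0], "rot": [0, 0, -0.52]}, {"linear": [0, 0.45, 0], "rot": [0, 0, -0.528]}, {"linear": [0, 0.45, 0], "rot": [0, 0, -0.528]}]'

```text
t: 10.28
position: [0.4398, 0.0576, 0.1485]
orientation: [[0.982, 0.083, 0.168], [0.081, -0.997, 0.014], [0.169, -0.0, -0.986]]
ft_force: [0.1, -0.2, 0.3]
opening: 0.0121
grasp_force: 0.0
```

```bash
python3 jar.py; python3 - <<'E'
from h import *
from bench import state
w=load('wl'); cv2.imwrite('pics/p3.png',w['img'][:,:,::-1]);print(state()['orientation'].round(3).tolist())
E
```

```text
[0.4398 0.0574 0.1485] [ 0.5 -0.5 -0.1] 10.325 0.012088009045024871
circle 39.5 247.5 35.2 32.426426440549164 [0.3939 0.2433] rack -0.2264 0.226
circle 169.5 25.5 31.9 32.426426440549164 [0.5875 0.1366] rack -0.0419 0.1042
circle 422.5 26.5 29.7 32.426426440549164 [ 0.6062 -0.068 ] rack -0.0395 -0.1012
circle 258.5 51.5 35.2 32.426426440549164 [0.5726 0.0637] rack -0.0625 0.0328
[[0.982, 0.082, 0.168], [0.081, -0.997, 0.014], [0.169, -0.0, -0.986]]
```

View pics/p3.png

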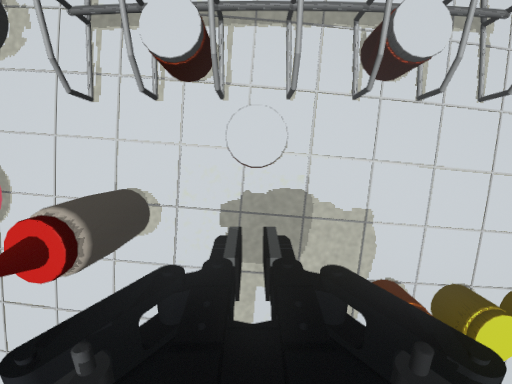

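The jar at (257,136) is lined up with the third gap's mouth, between the divider fronts at (220,95) and (291,95), and with the fingers at about column 252.

```bash
python3 - <<'E'
from h import *
w=load('wl')
O=np.array([.6375,.036]);X=np.array([.9968,.0794]);Y=np.array([-.0794,.9968])
for u,v,z in [(257,136,.07),(221,97,.0),(291,97,.0),(221,97,.02),(291,97,.02)]:
    p=plane(w,u,v,z)[:2]; print(p,((p-O)@X).round(4),((p-O)@Y).round(4))
E
```

```text
[0.5055 0.0592] -0.1297 0.0336
[0.5491 0.0998] -0.0831 0.0706
[0.5553 0.0259] -0.0827 -0.0035
[0.5449 0.0973] -0.0874 0.0685
[0.5507 0.0283] -0.0871 -0.0008
```

Emit:
step_arm --increments '[{"linear": [0, 0, -0.8], "rot": [0, 0, 0]}, {"linear": [0, 0, -1.8], "rot": [0, 0, 0]}, {"linear": [0, 0, -2.7], "rot": [0, 0, 0]}, {"linear": [0, -0.05, -3.3], "rot": [0, 0, 0]}, {"linear": [0, -0.05, -3.3], "rot": [0, 0, 0]}]'

```text
t: 10.95
position: [0.4388, 0.0553, 0.0152]
orientation: [[0.983, 0.08, 0.165], [0.079, -0.997, 0.014], [0.166, -0.001, -0.986]]
ft_force: [-0.2, -0.6, 0.4]
opening: 0.0121
grasp_force: 0.0
```

Emit:
step_arm --increments '[{"linear": [0.3, 0.024, 0], "rot": [0, 0, 0]}, {"linear": [0.55, 0.044, 0], "rot": [0, 0, 0]}, {"linear": [0.75, 0.06, 0], "rot": [0, 0, 0]}, {"linear": [1.0, 0.08, 0], "rot": [0, 0, 0]}, {"linear": [1.25, 0.1, 0], "rot": [0, 0, 0]}]'

```text
t: 11.58
position: [0.4904, 0.0597, 0.0165]
orientation: [[0.983, 0.079, 0.168], [0.078, -0.997, 0.014], [0.169, -0.0, -0.986]]
ft_force: [-3.8, -0.2, 3.5]
opening: 0.0121
grasp_force: 1.8
```

```bash
python3 jar.py
```

```text
[0.4915 0.0596 0.0167] [-1.6 -0.6 -0.3] 11.625 0.012006605724772367
circle 251.5 185.5 69.3 75.70629969555557 [0.5271 0.0632] rack -0.1079 0.0359
circle 263.5 71.5 74.0 75.70629969555557 [0.5668 0.0623] rack -0.0684 0.0318
circle 234.5 41.5 83.9 75.70629969555557 [0.5761 0.073 ] rack -0.0583 0.0418
circle 391.5 156.5 88.3 75.70629969555557 [0.5415 0.014 ] rack -0.0974 -0.0143
```

Emit:
step_arm --increments '[{"linear": [0.25, 0.02, 0], "rot": [0, 0, 0]}, {"linear": [0.5, 0.04, 0], "rot": [0, 0, 0]}, {"linear": [0.75, 0.06, 0], "rot": [0, 0, 0]}, {"linear": [1.0, 0.08, 0], "rot": [0, 0, 0]}, {"linear": [1.2, 0.096, 0], "rot": [0, 0, 0]}]'

```text
t: 12.25
position: [0.5384, 0.0635, 0.0164]
orientation: [[0.983, 0.079, 0.168], [0.078, -0.997, 0.014], [0.169, -0.0, -0.986]]
ft_force: [-1.2, 0.0, 1.2]
opening: 0.0121
grasp_force: 1.2
```

```bash
python3 jar.py|head -2
```

```text
[0.5392 0.0635 0.0165] [-1.   0.1  0.1] 12.3 0.011668921588733833
circle 251.5 185.5 69.6 75.79847135119358 [0.5751 0.067 ] rack -0.0597 0.0359
```

Emit:
step_arm --increments '[{"linear": [0.1, 0.008, 0], "rot": [0, 0, 0]}, {"linear": [0.2, 0.016, 0], "rot": [0, 0, 0]}, {"linear": [0.3, 0.024, 0], "rot": [0, 0, 0]}, {"linear": [0.35, 0.028, 0], "rot": [0, 0, 0]}]'

```text
t: 12.8
position: [0.552, 0.0646, 0.0164]
orientation: [[0.983, 0.079, 0.168], [0.078, -0.997, 0.014], [0.169, -0.0, -0.986]]
ft_force: [-1.8, -0.8, 0.4]
opening: 0.0121
grasp_force: 1.0
```

Emit:
step_arm --increments '[{"linear": [0.04, 0.003, 0], "rot": [0, 0, 0]}, {"linear": [0.08, 0.006, 0], "rot": [0, 0, 0]}, {"linear": [0.12, 0.01, 0], "rot": [0, 0, 0]}, {"linear": [0.15, 0.012, 0], "rot": [0, 0, 0]}]'

```text
t: 13.3
position: [0.5579, 0.065, 0.0165]
orientation: [[0.983, 0.079, 0.168], [0.078, -0.997, 0.014], [0.169, -0.0, -0.986]]
ft_force: [-2.3, 0.6, -0.2]
opening: 0.0119
grasp_force: 1.0
```

```bash
python3 jar.py|head -2
```

```text
[0.5579 0.065  0.0165] [-2.5 -0.6  0.2] 13.35 0.011929444001075496
circle 251.5 183.5 70.7 75.74912055997284 [0.5953 0.0687] rack -0.0395 0.0359
```

Emit:
step_arm --increments '[{"linear": [0.03, 0.002, 0], "rot": [0, 0, 0]}, {"linear": [0.06, 0.005, 0], "rot": [0, 0, 0]}, {"linear": [0.08, 0.006, 0], "rot": [0, 0, 0]}]'

```text
t: 13.72
position: [0.561, 0.0653, 0.0164]
orientation: [[0.983, 0.079, 0.168], [0.078, -0.997, 0.014], [0.169, -0.0, -0.986]]
ft_force: [-2.2, -0.6, 0.0]
opening: 0.0122
grasp_force: 1.0
```

Emit:
step_arm --increments '[{"linear": [0.03, 0.002, 0], "rot": [0, 0, 0]}, {"linear": [0.05, 0.004, 0], "rot": [0, 0, 0]}]'

```text
t: 13.98
position: [0.5623, 0.0654, 0.0162]
orientation: [[0.983, 0.079, 0.167], [0.078, -0.997, 0.014], [0.167, -0.0, -0.986]]
ft_force: [-12.0, -1.1, 7.1]
opening: 0.0119
grasp_force: 5.9
```

The force jumped to 12 N, so the jar is against the stop. I'll back off straight out.

Emit:
step_arm --increments '[{"linear": [0, 0, 0], "rot": [0, 0, 0]}, {"linear": [-0.1, -0.008, 0], "rot": [0, 0, 0]}, {"linear": [-0.5, -0.04, 0], "rot": [0, 0, 0]}, {"linear": [-1.3, -0.1, 0], "rot": [0, 0, 0]}, {"linear": [-2.3, -0.18, 0], "rot": [0, 0, 0]}]'

```text
t: 14.6
position: [0.4695, 0.0582, 0.0163]
orientation: [[0.983, 0.079, 0.169], [0.078, -0.997, 0.014], [0.169, -0.0, -0.986]]
ft_force: [0.7, 0.2, -1.2]
opening: 0.0122
grasp_force: 0.0
```

Emit:
step_arm --increments '[{"linear": [-0.3, 0, 0.8], "rot": [0, 0, 0]}, {"linear": [-0.5, 0, 2], "rot": [0, 0, 0]}, {"linear": [-0.5, 0, 3.3], "rot": [0, 0, 0]}, {"linear": [-0.5, 0, 3.3], "rot": [0, 0, 0]}, {"linear": [-0.5, 0, 3.3], "rot": [0, 0, 0]}]'

```text
t: 15.22
position: [0.4503, 0.0582, 0.148]
orientation: [[0.983, 0.079, 0.169], [0.078, -0.997, 0.014], [0.169, -0.0, -0.986]]
ft_force: [-0.4, -0.2, -0.4]
opening: 0.0121
grasp_force: 0.0
```

```bash
python3 jar.py|head -1; python3 - <<'E'
from h import *
w=load('wl'); cv2.imwrite('pics/p4.png',w['img'][:,:,::-1])
E
```

```text
[0.4501 0.0582 0.1475] [-0.3  0.4 -0.3] 15.275 0.011884206469227634
```

View pics/p4.png

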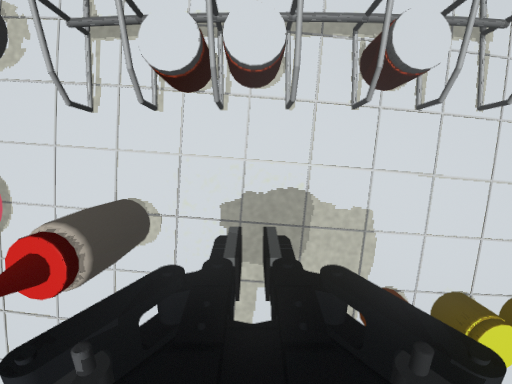

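The jar is in the third gap with its lid at about (254,29), upright between the dividers, and the neighbouring jars have not moved. I'll measure how deep it sits, relative to the stop and to jar_b and jar_c.

```bash
python3 - <<'E'
from h import *
w=load('wl')
O=np.array([.6375,.036]);X=np.array([.9968,.0794]);Y=np.array([-.0794,.9968])
g=cv2.cvtColor(w['img'],cv2.COLOR_RGB2GRAY)
for n,u in [('b',172),('jar',254),('c',417)]:
    col=g[:90,u-2:u+3].mean(1).astype(int); print(n,col[14:80].tolist())
for n,u,v in [('jar',254,31),('b',170,38),('c',421,38)]:
    p=plane(w,u,v,.07)[:2]; print(n,p,((p-O)@X).round(4),((p-O)@Y).round(4))
E
```

```text
b [210, 210, 210, 210, 210, 210, 211, 210, 211, 210, 210, 211, 210, 210, 210, 211, 210, 210, 210, 211, 210, 210, 210, 211, 211, 210, 211, 211, 211, 211, 211, 211, 211, 211, 211, 210, 210, 211, 211, 211, 211, 211, 211, 211, 211, 211, 211, 211, 211, 211, 211, 211, 211, 211, 211, 207, 167, 75, 62, 61, 58, 65, 68, 43, 28, 28]
jar [210, 210, 210, 210, 210, 210, 210, 210, 210, 210, 210, 210, 210, 210, 210, 210, 210, 210, 210, 210, 210, 210, 210, 210, 210, 210, 210, 210, 210, 210, 210, 210, 210, 210, 210, 210, 210, 210, 210, 210, 210, 210, 210, 210, 210, 210, 210, 211, 210, 210, 185, 122, 75, 69, 68, 64, 65, 57, 46, 43, 43, 43, 43, 44, 43, 44]
c [209, 209, 208, 209, 208, 208, 209, 209, 208, 209, 209, 209, 208, 209, 208, 209, 209, 209, 208, 209, 209, 209, 209, 209, 209, 209, 209, 209, 209, 208, 209, 209, 209, 209, 209, 209, 209, 209, 208, 208, 209, 209, 209, 209, 209, 209, 209, 209, 209, 209, 210, 209, 209, 206, 173, 88, 72, 71, 68, 71, 69, 58, 73, 99, 143, 142]
jar [0.5987 0.0687] -0.0361 0.0357
b [0.5884 0.1355] -0.041 0.1031
c [ 0.6067 -0.0675] -0.0389 -0.1007
```

The jar is at rack x ≈ -0.036, y ≈ +0.036: home, upright and centred. Handing in.

```bash
python3 -c "from bench import *; print(hand_in())"
```

```text
the job is handed in; nothing more can be done
None
```

I counted off the gaps along the rail from the spoon holder's end and pushed the sauce jar upright into the third gap until it met the stop bar. I then backed the arm clear and handed the job in; no verdict came back.

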